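# Collapse the round-based camera stand in the model studio

### The arm

A 6-joint arm with a two-finger parallel gripper is mounted at the origin on the work surface. World frame = base frame: x ahead of the robot, y to its left, z up, the work surface at z = 0. Lengths are in mm, angles in rad, forces in N, time in s.
With the tool pointing down it reaches from about 350 to 975 mm from the base axis. Payload 7.1 kg.
Tool frame: the origin (TCP) lies on the centre line of the jaws, within the pads' length; the fingertips stand 17 mm ahead of it and the grasp point (between the pads) lies 2 mm behind it; z points along the fingers, y is the direction in which the jaws open and shut (so a half turn about z gives the same grasp; the last joint's range is limited). The gripper opens to 88 mm and grips with 3 to 60 N. Pads are 20 mm wide; open, the fingers measure 115 mm over their backs; the gripper's body (75 mm by 178 mm) begins 61 mm behind the grasp point.
Start: joints at [1.128, 0.423, 1.63, -0, 1.089, -0.019], TCP at [256.985, 569.705, 239.675] pointing down, gripper open.
Joint ranges: [-3, 3], [-0.9, 2.11], [0.09, 2.58], [-1.31, 4.45], [0.11, 2.69], [-2.54, 2.54]. Speed limits (rad/s): [2.39, 2.39, 3.01, 3.14, 3.14, 3.14].

### API

Orientations are given as a rotation vector (axis times angle).
In Python, from workcell import ctrl, imaging, workorder gives the robot as it stands. The module is installed in compiled form; this text tells all that it offers.
- The arm moves only by the shell command python3 -m crank 'ROWS' [OPENING]. ROWS is JSON, a list of rows, each an object with "travel": the shift along the tool's x, y, z as a fraction of full scale, a list of three; "turn": the turn about the tool's z as a fraction of full scale. In form: [{"travel": [dx, dy, dz], "turn": turn}, ...]. A call has 1 to 20 rows; each row shifts and turns the pose as measured when the row begins, along the tool's axes as they then stand; what a row does not reach is not made up. Full scale, the value 1, is 5 cm for a shift and 0.1 rad for a turn. A row lasts 1/10 s, in which the tool goes at most 50 mm and 8.59 degrees, less where a joint would pass 70% of its speed; a pose out of reach is approached as far as the arm can. A call with a number of a shift or a turn outside -1 to 1 is refused whole. A call with a gripper value outside its range is refused whole. OPENING is the gripper command: -1 is shut, 1 is fully open, values between are in proportion, set as the call begins (- or left out, the last holds). The fingers move at their own pace and stop on an object; the grip force is fixed at half the most. Time passes only in rows, so rows that do not move let the fingers close. It gives the time, the measured TCP pose, the force and the opening at its end, in the units of the state.
- ctrl.get_obs(): the state, without advancing time (a new reading comes with each control period).
- imaging.get_image(name): name is "scene" or "top"; returns the picture (420x560x3 uint8, blue, green, red); there is no depth.
- imaging.camera_info(name): a dict with "camera_matrix" (3x3 intrinsics, pixels), "k1" (the pictures are not rectified: a ray, as slopes to the right and down, at radius r is drawn at 1 + k1 r^2 times it, then the intrinsics apply), "rvec" (rotation vector, rad) and "tvec" (3), from world to camera coordinates, as OpenCV has them. Camera axes: x right, y down, z forward; pixel columns grow to the right and rows downward; lengths in mm; the calibration is good to about 2 mm. A picture is of the moment at which its call begins. camera_info takes no time and is no camera call.
- workorder.close_job(): hands the job in, once; it reports no verdict.
The state is a dict: "t": time; "qpos": joint angles; "qvel": joint speeds; "joint_torque": joint torques, N m; "ee_pos": TCP position; "orientation": TCP orientation; "ft_force": force on the tool from outside, world axes, zero at the start; "moment": the same for the moment, N m; "width": finger opening in mm.
Only numpy, scipy, OpenCV 4.12 (cv2) and the standard library are available. Lean on these libraries where they do the work, as an engineer would, in place of code of your own. Each camera call takes 0.05 s, during which the arm holds its last target.

### The job

The model photographs are done: push the telescoping camera stand with the round base fully home, its thin innermost tube first and then the thicker middle tube, until both are all the way down. Leave the other stand, the one with the square base, at the height it is set to.

Things in the scene. Friction and masses are not known exactly. Their poses are not given: they have to be found in the camera images.
- round_cap (a point): Centre of the flat top of the black rubber cap (34 mm across, 10 mm thick) on the upright telescoping stand with the ROUND dark steel base (96 mm across, fixed to the desk), the one to collapse. z up. The top is 122 mm above the desk when fully collapsed; each tube's extension adds to that. Pressed on the cap, the inner tube goes first, then the middle one.
- round_inner (a joint): How far the thin inner tube (15 mm across, carries the cap) stands out of the middle tube, m: 0 = fully home, cap resting on the middle collar; 0.050 = fully out. Starts 0.035 to 0.050. Slides straight down at about 3 N and stays where it is left.
- round_mid (a joint): How far the middle tube (22 mm across, topped by a black collar 29 mm across, 12 mm high) stands out of the fixed outer tube (30 mm across, its collar 36 mm across, top 100 mm above the desk), m: 0 = fully home, a hard stop; 0.050 = fully out. Starts 0.035 to 0.050. Slides at about 7.5 N and stays where it is left.
- square_cap (a point): Centre of the flat cap top of the other telescoping stand: same tubes and cap, but on a SQUARE base (86 mm wide). Leave it at its height. The stands are at least 0.2 m apart, either way round, caps up to 222 mm high; cardboard models and drawing tools up to 130 mm high stand around and between them, a cup of pencils (170 mm) at the side.
There are look-alikes about, which are no part of the job. Leave any blue or yellow look-alike of the part that bears round_cap alone.

How it is judged (in metres and radians):
On the way:
1. the inner tube of the round-based stand is home (within 8 mm) while its middle tube still stands out by more than 15 mm (value of joint round_inner below 0.008 m and value of joint round_mid above 0.015 m), for 0.02 s.
At the end, for the whole second after the job is handed in: Both the inner and the middle tube of the round-based stand are home, each within 8 mm, and the cap of the square-based stand is within 10 mm of where it started (value of joint each of round_inner, round_mid below 0.008 m and distance of square_cap from where it was at the start of the episode below 0.01 m); the robot touches nothing.
It fails at once if the square-based stand is pushed down or pulled up by more than 10 mm (distance of square_cap from where it was at the start of the episode above 0.01 m).
It also fails if it takes over 29 s, if anything falls off the work surface, if the arm or the gripper's body presses on something with over 40 N, if the wrist force passes 120 N, or if a joint passes its speed limit or range.

## Working session

There is one attempt and no reset: what is moved stays moved. The work goes in short steps, Python scripts to look and compute and a shell command to move; the robot and the scene stay as the last step left them, time stands still between calls to the robot, and variables do not carry over. Pictures are saved under pics/ and viewed, and the job is handed in when it is done.

```bash
mkdir -p pics; cat > h.py <<'E'
import numpy as np, cv2
from workcell import ctrl, imaging, workorder
def snap(name,f):
    im=imaging.get_image(name); cv2.imwrite('pics/'+f,im); return im
def ray(name,u,v):
    c=imaging.camera_info(name); K=np.array(c['camera_matrix'],float); k1=c['k1']
    p=cv2.undistortPoints(np.array([[[u,v]]],float),K,np.array([k1,0,0,0.]))[0,0]
    R=cv2.Rodrigues(np.array(c['rvec'],float))[0]; t=np.array(c['tvec'],float).ravel()
    return -R.T@t, R.T@np.array([p[0],p[1],1])
def atz(name,u,v,z):
    o,d=ray(name,u,v); return o+d*(z-o[2])/d[2]
def proj(name,P):
    c=imaging.camera_info(name); K=np.array(c['camera_matrix'],float)
    return cv2.projectPoints(np.array(P,float).reshape(-1,1,3),np.array(c['rvec'],float),np.array(c['tvec'],float),K,np.array([c['k1'],0,0,0.]))[0][:,0]
def tri(u1,u2):
    o1,d1=ray('scene',*u1);o2,d2=ray('top',*u2)
    s=np.linalg.lstsq(np.c_[d1,-d2],o2-o1,rcond=None)[0]
    a=o1+s[0]*d1;b=o2+s[1]*d2
    return (a+b)/2,np.linalg.norm(a-b)
E
python3 - <<'E'
from h import *
snap('scene','s0.png');snap('top','t0.png')
o=ctrl.get_obs();print(o['t'],o['ee_pos'],o['orientation'],o['width'],o['ft_force'])
for n in('scene','top'):print(ray(n,280,210))
E
```

```text
0.1 [256.79453972 569.29706407 238.98716528] [-6.60667939e-01 -3.07099800e+00  2.06382692e-03] 87.86006756732445 [ 0.51916106 -0.22021996  0.05144619]
(array([1107.05182337,  446.81471778,  754.30450605]), array([-0.57719711, -0.44341217, -0.68591472]))
(array([476.67716645,  -1.8582787 , 838.51231943]), array([ 0.08688886, -0.00939882, -0.99617893]))
```

View pics/s0.png

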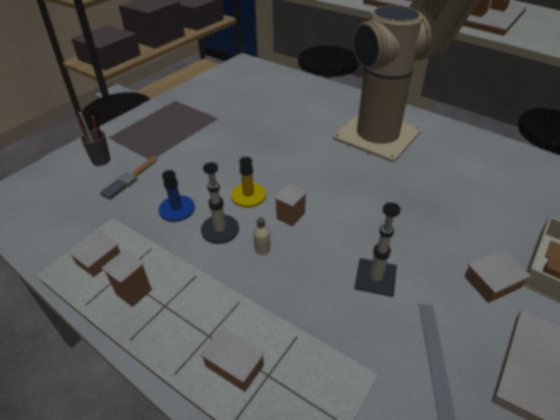

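View pics/t0.png

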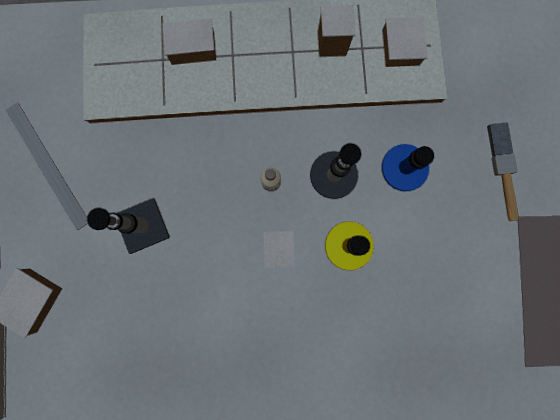

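The scene picture shows the round base at about (220,228) with its cap at (211,168). The square stand is at (377,277), and blue and yellow look-alikes stand near the round one. In the top view the round cap is at (349,153) over a base at (334,175), and the square cap is at (98,219).

```bash
python3 - <<'E'
from h import *
for n,f in(('s0','s0b'),('t0','t0b')):
    im=cv2.imread(f'pics/{n}.png')
    c=im[130:260,150:310] if n=='s0' else im[120:280,300:460]
    cv2.imwrite(f'pics/{f}.png',cv2.convertScaleAbs(cv2.resize(c,None,fx=4 if n=='s0' else 3.75,fy=4 if n=='s0' else 3.75,interpolation=3),alpha=1.8))
print(tri((211,168),(349,153)),atz('top',334,175,5),atz('scene',220,228,5))
print('blue',tri((169,176),(422,156)),'yel',tri((246,162),(358,245)),'sq',tri((392,210),(98,219)))
E
```

```text
(array([ 619.3266108 , -116.11854427,  195.95167409]), np.float64(0.3504472484275718)) [ 617.62078604 -118.67543984    5.        ] [ 617.23358309 -119.05764333    5.        ]
blue (array([ 631.43692137, -260.5475507 ,  113.45499477]), np.float64(1.7635711994878511)) yel (array([ 477.97403284, -141.50925499,  115.17282791]), np.float64(1.6188117370240167)) sq (array([522.83193473, 265.5419478 , 208.89993066]), np.float64(0.7402135881053625))
```

View pics/s0b.png

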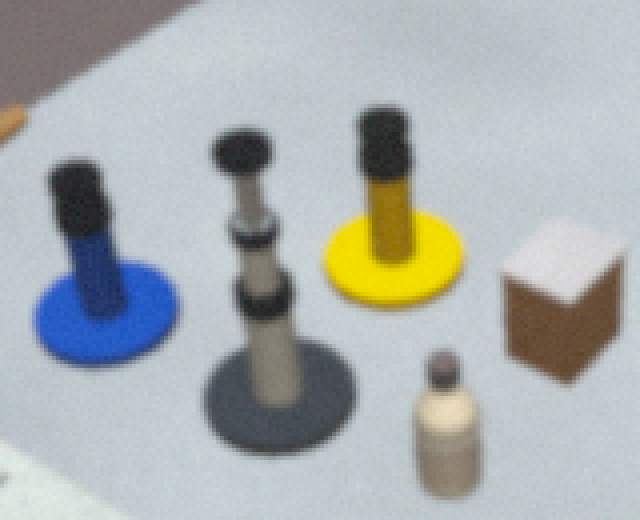

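View pics/t0b.png

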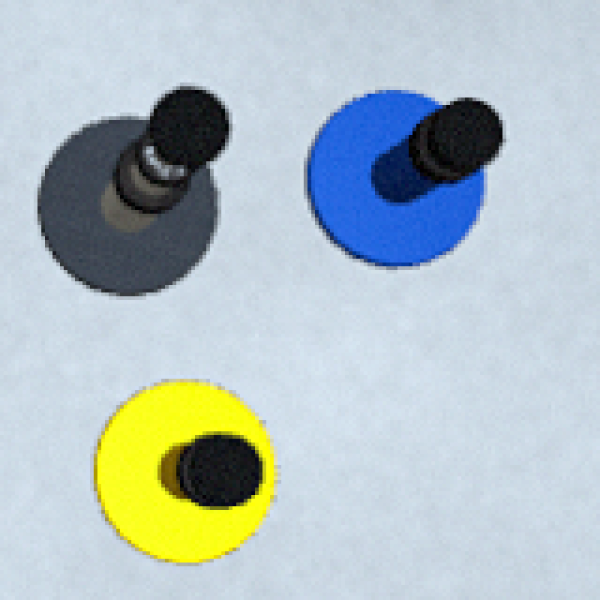

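```bash
cat >> h.py <<'E'
def todo(x,y,z):
    o=ctrl.get_obs(); R=cv2.Rodrigues(np.array(o['orientation'],float))[0]
    d=np.array([x,y,z])-o['ee_pos']
    print('t',round(o['t'],2),'pos',np.round(o['ee_pos'],1),'R',np.round(R,3).tolist(),'tool units',np.round(R.T@d/50,2),'F',np.round(o['ft_force'],1),'w',round(o['width'],1))
E
python3 - <<'E'
from h import *
print(tri((210.5,167.5),(350.7,154.1)))
todo(618.5,-118,300)
E
```

```text
(array([ 617.85131287, -118.98743085,  195.07798915]), np.float64(0.035792322581356124))
t 0.1 pos [256.8 569.3 239. ] R [[-0.912, 0.411, -0.001], [0.411, 0.912, -0.001], [0.0, -0.001, -1.0]] tool units [-12.25  -9.56  -1.21] F [ 0.5 -0.2  0.1] w 87.9
```

```bash
python3 -m crank '[{"travel":[0,0,-0.8],"turn":0},{"travel":[0,0,-0.6],"turn":0}]' -1
```

```text
t: 0.3
ee_pos: [255.5, 566.6, 304.7]
orientation: [-0.66, -3.068, 0.02]
ft_force: [-0.2, 0.8, 1.3]
width: 75.4
```

```bash
python3 -m crank '[{"travel":[-0.4,-0.3,0],"turn":0},{"travel":[-0.75,-0.59,0],"turn":0},{"travel":[-0.75,-0.59,0],"turn":0},{"travel":[-0.75,-0.59,0],"turn":0},{"travel":[-0.75,-0.59,0],"turn":0},{"travel":[-0.75,-0.59,0],"turn":0},{"travel":[-0.75,-0.59,0],"turn":0},{"travel":[-0.75,-0.59,0],"turn":0}]'
python3 -c "
from h import *
todo(618,-119,260)"
```

```text
t: 1.1
ee_pos: [425.3, 243.9, 308.9]
orientation: [-0.645, -3.073, 0.009]
ft_force: [0.1, 0.1, -0.0]
width: 11.1
t 1.1 pos [425.3 243.9 308.9] R [[-0.916, 0.402, -0.003], [0.402, 0.916, -0.005], [0.001, -0.006, -1.0]] tool units [-6.45 -5.09  1.  ] F [ 0.1  0.1 -0. ] w 11.1
```

```bash
python3 -m crank '[{"travel":[-0.75,-0.59,0],"turn":0},{"travel":[-0.75,-0.59,0],"turn":0},{"travel":[-0.75,-0.59,0],"turn":0},{"travel":[-0.75,-0.59,0],"turn":0},{"travel":[-0.75,-0.59,0],"turn":0},{"travel":[-0.75,-0.59,0],"turn":0},{"travel":[-0.75,-0.59,0],"turn":0},{"travel":[-0.5,-0.4,0],"turn":0},{"travel":[0,0,0],"turn":0}]'
python3 -c "
from h import *
todo(618,-119,260)"
```

```text
t: 2.0
ee_pos: [602.2, -99.5, 307.8]
orientation: [-0.653, -3.069, 0.01]
ft_force: [0.4, -0.4, -0.3]
width: 0.4
t 2.0 pos [602.2 -99.5 307.8] R [[-0.913, 0.407, -0.005], [0.407, 0.913, -0.006], [0.002, -0.007, -1.0]] tool units [-0.45 -0.22  0.96] F [ 0.4 -0.4 -0.3] w 0.4
```

```bash
python3 -m crank '[{"travel":[-0.45,-0.22,0.4],"turn":0},{"travel":[0,0,0.5],"turn":0},{"travel":[0,0,0],"turn":0}]'
python3 - <<'E'
from h import *
todo(618,-119,220)
snap('scene','s1.png');snap('top','t1.png')
a=cv2.imread('pics/s1.png')[90:260,130:330];b=cv2.imread('pics/t1.png')[60:260,250:450]
a=cv2.resize(a,(400,340));b=cv2.resize(b,(400,400));o=np.zeros((400,800,3),np.uint8);o[:340,:400]=a;o[:,400:]=b
cv2.imwrite('pics/c1.png',cv2.convertScaleAbs(o,alpha=1.8))
E
```

```text
t: 2.3
ee_pos: [617.7, -119.4, 261.1]
orientation: [-0.656, -3.067, 0.009]
ft_force: [-0.7, 0.4, -0.1]
width: 0.6
t 2.3 pos [ 617.7 -119.4  261.1] R [[-0.913, 0.409, -0.006], [0.409, 0.913, -0.005], [0.004, -0.007, -1.0]] tool units [-0.01  0.02  0.82] F [-0.7  0.4 -0.1] w 0.6
```

View pics/c1.png

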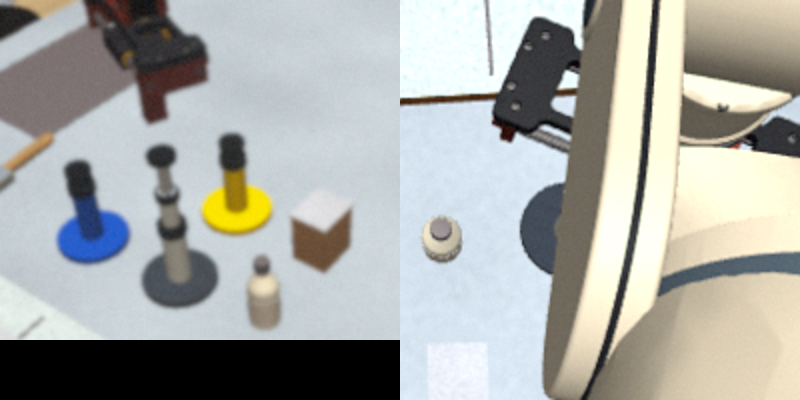

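The left half shows the closed fingertips at (155,115), directly above the round cap at (161,152) along the stand's axis. I'll descend.

```bash
python3 -m crank '[{"travel":[0,0,0.4],"turn":0},{"travel":[0,0,0.4],"turn":0},{"travel":[0,0,0.15],"turn":0},{"travel":[0,0,0.15],"turn":0},{"travel":[0,0,0.15],"turn":0}]'
python3 -c "
from h import *
todo(618,-119,139)"
python3 -m crank '[{"travel":[0,0,0.15],"turn":0},{"travel":[0,0,0.15],"turn":0}]'
python3 -m crank '[{"travel":[0,0,0.15],"turn":0},{"travel":[0,0,0.15],"turn":0}]'
python3 -c "
from h import *
todo(618,-119,139)"
```

```text
t: 2.9
ee_pos: [623.2, -117.4, 209.5]
orientation: [0.647, 3.061, -0.009]
ft_force: [-2.1, -1.0, 2.5]
width: 0.5
t 2.9 pos [ 623.2 -117.4  209.5] R [[-0.914, 0.405, 0.011], [0.405, 0.914, -0.008], [-0.014, -0.003, -1.0]] tool units [ 0.1  -0.07  1.41] F [-2.1 -1.   2.5] w 0.5
t: 3.1
ee_pos: [623.8, -117.4, 195.3]
orientation: [0.646, 3.06, -0.009]
ft_force: [-2.1, 0.4, 2.4]
width: 0.5
t: 3.3
ee_pos: [623.9, -117.5, 179.5]
orientation: [0.647, 3.06, -0.009]
ft_force: [-1.5, 1.0, 1.7]
width: 0.8
t 3.3 pos [ 623.9 -117.5  179.5] R [[-0.914, 0.405, 0.013], [0.405, 0.914, -0.009], [-0.015, -0.003, -1.0]] tool units [ 0.11 -0.07  0.81] F [-1.5  1.   1.7] w 0.8
```

```bash
python3 - <<'E'
from h import *
snap('scene','s2.png')
a=cv2.imread('pics/s2.png')[120:260,150:310]
cv2.imwrite('pics/c2.png',cv2.convertScaleAbs(cv2.resize(a,None,fx=4,fy=4,interpolation=3),alpha=1.8))
E
```

```text
(no output)
```

View pics/c2.png

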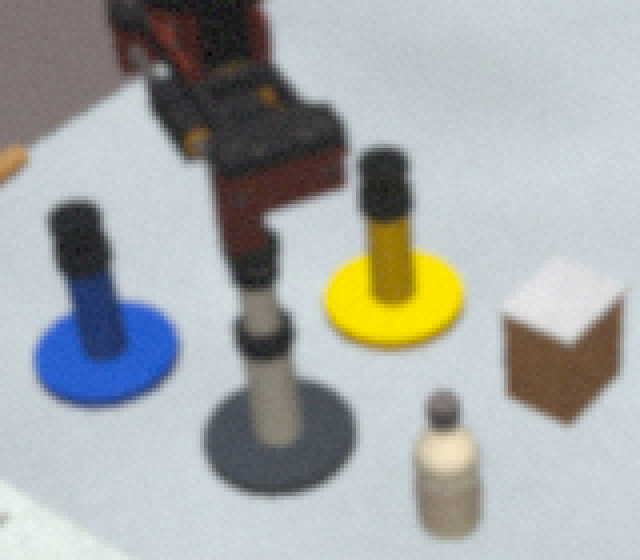

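Cropped, the picture shows the cap at (258,262) almost on the middle collar, with the middle tube still standing out. The fingertips are slightly off centre, so I'll lift a little, recentre, and press on.

```bash
python3 -m crank '[{"travel":[0,0,-0.4],"turn":0},{"travel":[0.11,-0.05,0],"turn":0},{"travel":[0,0,0],"turn":0}]'
python3 - <<'E'
from h import *
todo(618,-119,139)
snap('scene','s3.png')
print(proj('scene',[618,-119,161]))
a=cv2.imread('pics/s3.png')[120:260,150:310]
cv2.imwrite('pics/c3.png',cv2.convertScaleAbs(cv2.resize(a,None,fx=4,fy=4,interpolation=3),alpha=1.8))
E
```

```text
t: 3.65
ee_pos: [616.5, -117.2, 195.7]
orientation: [0.648, 3.063, -0.009]
ft_force: [-0.2, 0.6, 0.6]
width: 0.6
t 3.65 pos [ 616.5 -117.2  195.7] R [[-0.914, 0.405, 0.01], [0.405, 0.914, -0.008], [-0.012, -0.003, -1.0]] tool units [-0.03 -0.02  1.13] F [-0.2  0.6  0.6] w 0.6
[[212.28600837 179.60373106]]
```

View pics/c3.png

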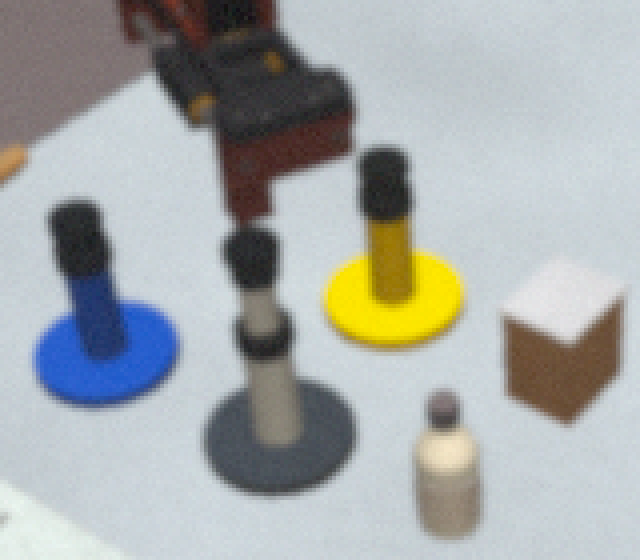

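The inner tube now looks home, with the cap at (250,240) resting on the collar and the middle tube still well out. The tip is centred above it. I'll continue.

```bash
python3 -m crank '[{"travel":[0,0,0.2],"turn":0},{"travel":[0,0,0.15],"turn":0},{"travel":[0,0,0.1],"turn":0}]'
python3 -m crank '[{"travel":[0,0,0.12],"turn":0},{"travel":[0,0,0.12],"turn":0}]'
python3 -m crank '[{"travel":[0,0,0.12],"turn":0},{"travel":[0,0,0.12],"turn":0}]'
python3 -c "
from h import *
todo(618,-119,139)"
```

```text
t: 4.0
ee_pos: [617.8, -117.5, 171.7]
orientation: [0.647, 3.06, -0.009]
ft_force: [-0.8, 1.3, 7.1]
width: 0.4
t: 4.2
ee_pos: [617.8, -117.6, 158.8]
orientation: [0.647, 3.061, -0.008]
ft_force: [-1.0, -0.2, 6.7]
width: 0.7
t: 4.4
ee_pos: [617.8, -117.6, 146.1]
orientation: [0.648, 3.062, -0.008]
ft_force: [-2.0, 0.8, 6.5]
width: 0.4
t 4.4 pos [ 617.8 -117.6  146.1] R [[-0.914, 0.405, 0.011], [0.405, 0.914, -0.008], [-0.013, -0.003, -1.0]] tool units [-0.01 -0.02  0.14] F [-2.   0.8  6.5] w 0.4
```

Force rose to about 7 N, so the middle tube is sliding. About 7 mm is left.

```bash
python3 -m crank '[{"travel":[0,0,0.1],"turn":0}]'
python3 -m crank '[{"travel":[0,0,0.06],"turn":0}]'
python3 -m crank '[{"travel":[0,0,0.03],"turn":0}]'
```

```text
t: 4.5
ee_pos: [617.8, -117.6, 140.7]
orientation: [0.648, 3.062, -0.008]
ft_force: [-1.9, 0.4, 6.6]
width: 0.7
t: 4.6
ee_pos: [618.1, -117.7, 138.8]
orientation: [0.648, 3.062, -0.008]
ft_force: [-12.9, 1.6, 39.0]
width: 0.2
t: 4.7
ee_pos: [618.1, -117.6, 139.0]
orientation: [0.648, 3.063, -0.008]
ft_force: [-9.0, 1.9, 25.5]
width: 0.6
```

Hard stop reached at TCP z = 139, as expected. I'll retreat upward and check.

```bash
python3 -m crank '[{"travel":[0,0,-0.3],"turn":0},{"travel":[0,0,-0.9],"turn":0},{"travel":[0,0,-0.9],"turn":0},{"travel":[0,0,-0.9],"turn":0},{"travel":[0,0,0],"turn":0}]'
python3 - <<'E'
from h import *
todo(618,-119,139)
a=snap('scene','s4.png')
print(proj('scene',[618,-119,122]))
o=np.zeros((560,800,3),np.uint8)
o[:,:400]=cv2.resize(a[120:260,150:250],(400,560),interpolation=3);o[:,400:]=cv2.resize(a[170:310,330:430],(400,560),interpolation=3)
cv2.imwrite('pics/c4.png',cv2.convertScaleAbs(o,alpha=1.8))
E
```

```text
t: 5.2
ee_pos: [615.6, -116.2, 289.5]
orientation: [0.649, 3.069, -0.008]
ft_force: [0.5, -0.5, -0.7]
width: 0.1
t 5.2 pos [ 615.6 -116.2  289.5] R [[-0.914, 0.405, 0.003], [0.405, 0.914, -0.006], [-0.005, -0.004, -1.0]] tool units [-0.05 -0.02  3.01] F [ 0.5 -0.5 -0.7] w 0.1
[[214.3035792  192.73309687]]
```

View pics/c4.png

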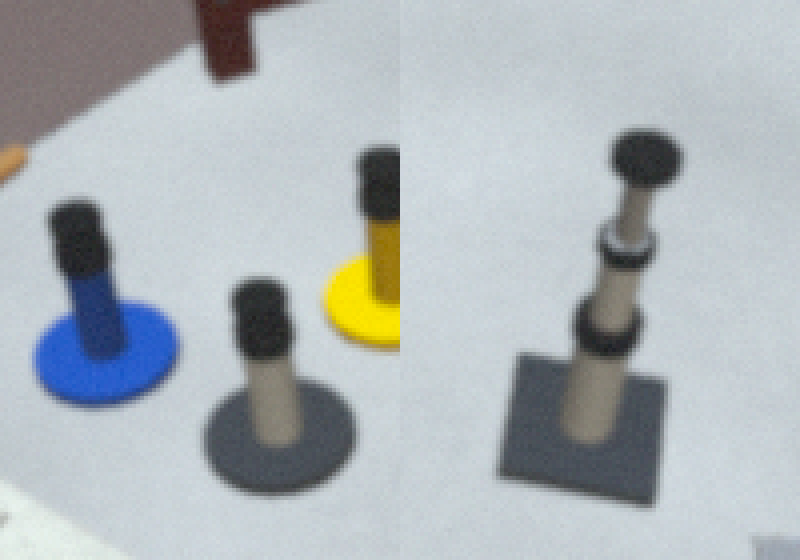

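The round stand is fully collapsed: its cap, at crop (258,295), sits directly on the two collars like the collapsed look-alikes. The square stand's cap is still at crop (646,158), and the gripper is clear of everything.

```bash
python3 -c "
from h import *
print(workorder.close_job())"
```

```text
the job is handed in; nothing more can be done
None
```

The round-based stand is fully collapsed and the job is handed in; no verdict was given. I pressed on the cap with the closed fingertips.

- **Inner tube first:** it slid at about 2.5 N. A picture then showed the cap on the middle collar with the middle tube still well out.
- **Off-centre contact:** partway down the tip had drifted about 6 mm, so I lifted, recentred and pressed on.
- **Middle tube:** it slid at about 7 N to the hard stop. The wrist force read 39 N there, and the TCP was at z = 139 mm. That puts the cap top at 122 mm, the fully collapsed height.
- **Last checks:** the final picture showed the round stand's cap and collars stacked together and the square-based stand looking unchanged. I judged the square stand by eye and did not re-measure its height. The gripper was clear, about 150 mm above the cap, with the force back near zero at t ≈ 5.2 s. No check failed or disagreed.

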